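# Thread the three chimney sections onto the finned core

## Robot

A 7-joint arm with a two-finger parallel gripper is mounted at the origin on the work surface. World frame = base frame: x ahead of the robot, y to its left, z up, the work surface at z = 0. Lengths are in m, angles in rad, forces in N, time in s.
With the tool pointing down it reaches from about 0.425 to 0.925 m from the base axis. Payload 6.8 kg.
Tool frame: the origin (TCP) lies between the finger pads; the fingertips stand ctrl.tip_extent ahead of it and the grasp point (between the pads) is the TCP (ctrl.tip_extent is the distance from the TCP to the fingertips, in m); z points along the fingers, y is the line along which they close (so a half turn about z gives the same grasp; the last joint's range is limited). The gripper opens to 85 mm and grips with 20 to 120 N. Pads are 22 mm wide; open, the fingers measure 114 mm over their backs; the gripper's body (76 mm by 85 mm) begins 54 mm behind the grasp point. The pads swing forward as they close: fully open they stand 13 mm farther back than shut.
Start: joints at [1.041, 0.477, 0.022, 1.555, -0.011, 1.109, -0.083], TCP at [0.276, -0.616, 0.25] pointing down, gripper open.
Joint ranges: [-2.96, 2.96], [-0.34, 2.1], [-1.41, 1.46], [0.24, 2.44], [-1.37, 4.51], [0.17, 1.92], [-2.96, 2.96]. Speed limits (rad/s): [2.39, 2.39, 3.14, 3.14, 3.14, 3.14, 3.14].

## Interface

Orientations are given as a 3x3 rotation matrix whose columns are the frame's x, y, z axes.
In Python, from station import ctrl, eyes gives the robot as it stands.
- The arm moves only by the shell command python3 -m creep 'ROWS' [FORCE]. ROWS is JSON, a list of rows, each a list of 3 entries, a list of its own where there are three numbers: the opening in per cent of the stroke, from 0 (shut) to 100 (fully open), then the shift along the tool's x, y, z in m, then the turn about the tool's z in rad. A call has 1 to 8 rows; each row is the pose to reach, as a shift and turn from the pose commanded when the call began, along the tool's axes at that moment; what a row does not reach only later rows make up. A row lasts 1/8 s, in which the tool goes at most 62.5 mm and 10.7 degrees, less where a joint would pass 70% of its speed; a pose out of reach is approached as far as the arm can. A call with a gripper value outside its range is refused whole. The fingers move at their own pace and stop on an object; FORCE is the grip in N (left out, the last holds). Time passes only in rows, so rows that repeat a pose let the fingers close. It gives the time, the measured TCP pose, the force, the opening and the grip force at its end, in the units of the state.
- ctrl.sense(): the state, without advancing time (a new reading comes with each control period).
- eyes.grab_frame(name): name is "side" or "top"; returns a dict with "img" (384x512x3 uint8, red, green, blue), "fovy" (degrees; the focal length in pixels is half the picture's height over the tangent of half this angle, whatever the lens; pixels are square), "cx", "cy" (the principal point, pixels), "k1" (the pictures are not rectified: a ray, as slopes to the right and down, at radius r is drawn at 1 + k1 r^2 times it, then the intrinsics apply), "rvec" (rotation vector, rad) and "tvec" (3), from world to camera coordinates, as OpenCV has them. Camera axes: x right, y down, z forward; pixel columns grow to the right and rows downward; lengths in m; the calibration is good to about 2 mm. A picture is of the moment at which its call begins. There is no depth.
- ctrl.hand_in(): hands the job in; it is judged then, once.
The state is a dict: "time": time; "q": joint angles; "qvel": joint speeds; "tau": joint torques, N m; "tcp_pos": TCP position; "tcp_rot": TCP orientation; "contact_force": force on the tool from outside, world axes, zero at the start; "moment": the same for the moment, N m; "opening": finger opening in m; "grip_force": force on a finger pad.
Only numpy, scipy, OpenCV 4.12 (cv2) and the standard library are available. Lean on these libraries where they do the work, as an engineer would, in place of code of your own. Each camera call takes 0.05 s, during which the arm holds its last target. There are 200 camera calls.

## Task

Put up the model brickworks chimney: thread the three loose brick-red sections down the finned steel core on the concrete foundation, widest first, then the middle one, then the narrowest on top, turning each one until its slot finds the fins so that it goes fully home. Lower each section until it rests rather than letting it drop, and leave everything else on the layout where it stands.

Things in the scene. Friction and masses are not known exactly. Their poses are not given: they have to be found in the camera images.
- wide: Widest brick-red chimney section: upright round tube, 68 mm across, 56 mm tall, 0.3 kg; its square 21 mm bore runs right through, and has one 8 mm wide slot cut across it (34 mm end to end) along its x axis, open at both faces and the same after a half turn. Origin: centre of the underside, z up along the bore. 
- middle: Middle brick-red chimney section: flat round ring, 60 mm across, 24 mm tall, 0.12 kg; its square 21 mm bore runs right through, and has one 8 mm wide slot cut across it (34 mm end to end) along its x axis, open at both faces and the same after a half turn. Origin: centre of the underside, z up along the bore. 
- narrow: Narrowest brick-red chimney section: upright round tube, 52 mm across, 40 mm tall, 0.15 kg; its square 21 mm bore runs right through, and has one 8 mm wide slot cut across it (34 mm end to end) along its x axis, open at both faces and the same after a half turn. Origin: centre of the underside, z up along the bore. 
- seat (a point): Centre of the top face of the fixed concrete foundation slab (120 x 120 x 14 mm), where the widest section comes to rest; z up. The fixed upright steel core stands on this point. Once all is home, the undersides of the sections are 0 (wide), 56 (middle) and 80 mm (narrow) above this point.
- tip (a point): Tapered tip of the core, a round steel post 18 mm across, 96 mm above seat; its top 8 mm are bare and guide a section before the fins stop it. While the widest section is being seated the post sticks out 40 mm above it, between the fingers: grip it near its top.
- fins (a point): Centre of the fins' top edge, on the core's axis, 88 mm above seat: two upright fins, one on either side of the post, 5 mm thick, 30 mm across together, run from here down to the slab. The core was fitted by hand: the fins' direction is NOT reported. It lies within 0.6 rad either side of this point's x axis and must be found by feel or seen; a slot passes within about 0.1 rad.
- truck: Bystander: green model truck, 110 x 46 x 50 mm. Origin under its centre.
- tractor: Bystander: green model tractor, about 85 x 60 x 60 mm. Origin under its centre.
- glue: Bystander: white glue bottle, 44 mm across, 85 mm tall. Origin under its centre.
- tin: Bystander: paint tin, 58 mm across, 50 mm tall. Origin under its centre.
- tree: Bystander: model fir tree, 60 mm across, 110 mm tall. Origin under its centre.
- bales: Bystander: model hay wagon with bales, 80 x 55 x 40 mm. Origin under its centre.
- screwdriver: Bystander: screwdriver lying flat, 160 mm long. Origin under its centre.
Mind the look-alikes: they are no part of the job. What is shaped like the wide but orange or turquoise is not meant.

How it is judged:
By the outcome, as a careful person would: the job done as asked, in the order asked, and still so for the second after the job is handed in, with the robot touching nothing.
It also fails if it takes over 72 s, if anything falls off the work surface, if the arm or the gripper's body presses on something with over 40 N, if the wrist force passes 120 N, or if a joint passes its speed limit or range.

## Working session

There is one attempt and no reset: what is moved stays moved. The work goes in short steps, Python scripts to look and compute and a shell command to move; the robot and the scene stay as the last step left them, time stands still between calls to the robot, and variables do not carry over. Pictures are saved under pics/ and viewed, at most 10 in all, crops included, and the job is handed in when it is done.

```bash
ls; mkdir -p pics
python3 - <<'E'
from station import ctrl, eyes
import cv2,numpy as np
s=ctrl.sense();print(s['time'],s['tcp_pos'],np.round(s['tcp_rot'],3),s['opening'],ctrl.tip_extent)
for n in('side','top'):
    f=eyes.grab_frame(n);cv2.imwrite(f'pics/{n}0.png',f['img'][:,:,::-1]);np.save(f'{n}0.npy',f['img'])
    print(n,{k:v for k,v in f.items() if k!='img'})
E
```

```text
pics
0.0 [ 0.27610317 -0.61533715  0.24931936] [[ 0.912  0.409 -0.001]
 [ 0.409 -0.912  0.002]
 [-0.    -0.002 -1.   ]] 0.08560236681613279 0.019
side {'fovy': 52.04262678402915, 'cx': 255.29380582528702, 'cy': 189.68543827960454, 'k1': -0.006857834474620275, 'rvec': array([ 0.65579327, -2.72231641,  1.04377989]), 'tvec': array([0.42310888, 0.22061596, 0.96262412])}
top {'fovy': 44.60902933649898, 'cx': 252.77361354228435, 'cy': 190.47310692343942, 'k1': 0.05345888657326266, 'rvec': array([ 2.14104559, -2.13892036,  0.20608154]), 'tvec': array([-0.02196024,  0.49093496,  1.3054871 ])}
```

View pics/side0.png

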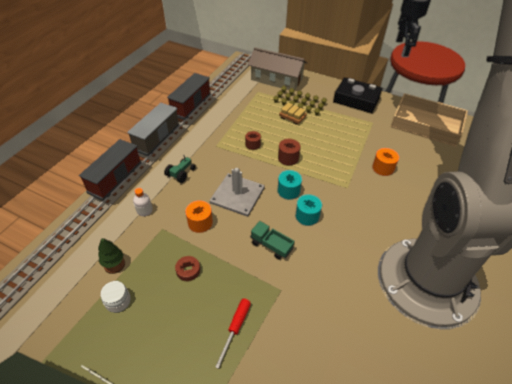

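View pics/top0.png

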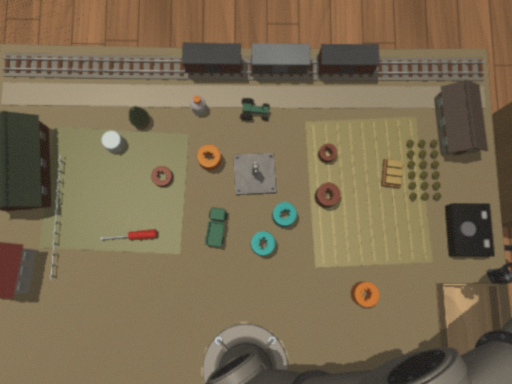

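The side view shows wide (289,152), narrow (253,140), middle (188,268) and the core (237,185). The top view shows wide (328,195), narrow (328,153), middle (161,176) and the slab (255,173). Next I measure these and take enlarged crops.

```bash
cat > h.py <<'E'
import cv2,numpy as np
def cam(f):
    h=f['img'].shape[0]; fl=h/2/np.tan(np.radians(f['fovy'])/2)
    K=np.array([[fl,0,f['cx']],[0,fl,f['cy']],[0,0,1]]);return K,np.array([f['k1'],0,0,0.]),cv2.Rodrigues(f['rvec'])[0],f['tvec']
def ray(f,uv,z):
    K,d,R,t=cam(f);n=cv2.undistortPoints(np.array(uv,float).reshape(-1,1,2),K,d).reshape(-1,2)
    D=np.c_[n,np.ones(len(n))]@R;c=-R.T@t
    return c+D*((z-c[2])/D[:,2])[:,None]
def proj(f,P):
    K,d,R,t=cam(f);return cv2.projectPoints(np.array(P,float).reshape(-1,1,3),f['rvec'],f['tvec'],K,d)[0].reshape(-1,2)
def red(img):
    h=cv2.cvtColor(img,cv2.COLOR_RGB2HSV);return (((h[...,0]<7)|(h[...,0]>174))&(h[...,1]>110)&(h[...,2]>40)).astype(np.uint8)
E
python3 - <<'E'
from station import ctrl,eyes
from h import *
f=eyes.grab_frame('top');g=eyes.grab_frame('side')
for F,nm in((f,'top'),(g,'side')):
    n,l,st,c=cv2.connectedComponentsWithStats(red(F['img']))
    for i in range(1,n):
        if st[i,4]>60:
            p=c[i];bb=st[i,:2]+(st[i,2:4]-1)/2
            print(nm,st[i],c[i].round(1),bb,[ray(F,bb,z)[0,:2].round(4) for z in(0.024,0.04,0.056)])
h=cv2.cvtColor(f['img'],cv2.COLOR_RGB2HSV);print(h[176,240],h[176,300],h[160,256],h[153,325])
def crop(F,u,v,r,k):
    return cv2.resize(F['img'][v-r:v+r,u-r:u+r],(k,k),interpolation=cv2.INTER_CUBIC)
a=np.vstack([np.hstack([crop(f,255,172,25,290),crop(f,328,195,18,290)]),np.hstack([crop(f,328,153,18,290),crop(f,161,176,18,290)])])
cv2.imwrite('pics/c1.png',a[:,:,::-1])
b=np.vstack([np.hstack([crop(g,238,188,30,290),crop(g,289,152,20,290)]),np.hstack([crop(g,253,140,20,290),crop(g,188,268,20,290)])])
cv2.imwrite('pics/c2.png',b[:,:,::-1])
E
```

```text
top [128 230  29   9 211] [142.2 234.4] [142. 234.] [array([0.3674, 0.2942]), array([0.3661, 0.2908]), array([0.3648, 0.2873])]
top [  0 243  22  56 967] [  8.6 268. ] [ 10.5 270.5] [array([0.2676, 0.6489]), array([0.2675, 0.6413]), array([0.2674, 0.6336])]
side [ 391   41   74   45 2356] [428.3  63.2] [427.5  63. ] [array([ 0.1904, -0.9864]), array([ 0.1901, -0.9556]), array([ 0.1897, -0.9248])]
side [200  81   9  19  96] [204.5  90. ] [204.  90.] [array([ 0.8878, -0.4007]), array([ 0.8741, -0.3811]), array([ 0.8605, -0.3615])]
side [170  93  25  24 243] [184.2 106. ] [182.  104.5] [array([ 0.9094, -0.2892]), array([ 0.8953, -0.2718]), array([ 0.8812, -0.2543])]
side [247 133  13  16 113] [252.8 140.7] [253.  140.5] [array([ 0.6012, -0.2348]), array([ 0.593 , -0.2184]), array([ 0.5848, -0.202 ])]
side [279 145  19  19 142] [287.8 156.9] [288. 154.] [array([ 0.4763, -0.2289]), array([ 0.4705, -0.2126]), array([ 0.4647, -0.1963])]
side [ 82 148  58  49 586] [112.3 176. ] [110.5 172. ] [array([0.9099, 0.0852]), array([0.8957, 0.0954]), array([0.8816, 0.1057])]
side [177 258  22  22 195] [187.  268.1] [187.5 268.5] [array([0.5296, 0.2532]), array([0.5227, 0.2603]), array([0.5159, 0.2673])]
side [229 299  22  35 363] [239.3 315.7] [239.5 316. ] [array([0.3615, 0.3012]), array([0.3579, 0.3073]), array([0.3542, 0.3134])]
[ 14  29 133] [ 19  86 134] [ 19  26 135] [ 17 107 129]
```

View pics/c1.png

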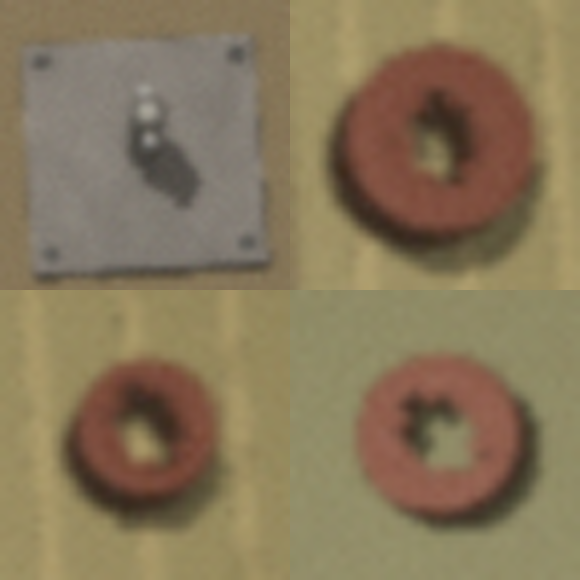

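View pics/c2.png

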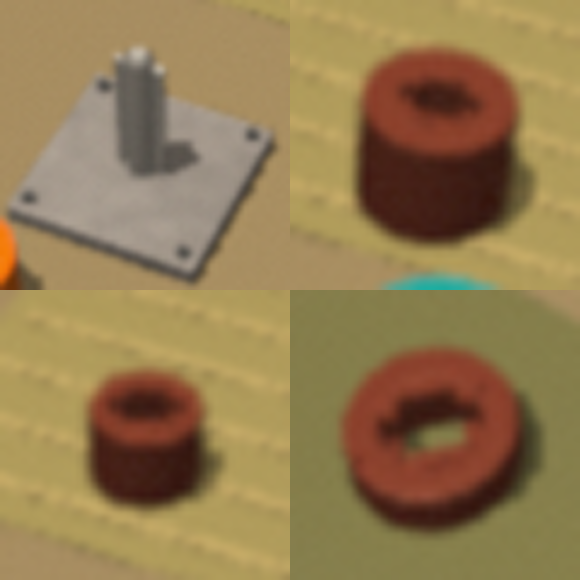

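The core's two fin tops show in the top crop, nearly along world x: about (150,138) and (147,90), with the tip at (149,110). The wide slot is near-vertical in the top crop, and the middle one tilts in the side crop. Next I compute centres and slot directions from rays.

```bash
cat > m.py <<'E'
from h import *
def face(F,guess,zt,Rout):
    """centre of top face and slot angle via moments of non-face pixels within the disc, on plane z=zt"""
    c=np.array(guess,float);K,d,R,t=cam(F)
    lab=cv2.cvtColor(F['img'],cv2.COLOR_RGB2LAB).astype(np.float32)
    n=201;s=0.0005
    gx,gy=np.meshgrid((np.arange(n)-100)*s,(np.arange(n)-100)*s,indexing='ij')
    P=np.stack([c[0]+gx,c[1]+gy,np.full_like(gx,zt)],-1)
    uv=proj(F,P).astype(np.float32).reshape(n,n,2)
    im=cv2.remap(lab,uv[...,0],uv[...,1],cv2.INTER_LINEAR)
    L,a=im[...,0],im[...,1]
    m=((a>143)&(L>75)).astype(np.uint8)
    nn,l,st,_=cv2.connectedComponentsWithStats(m)
    k=1+np.argmax(st[1:,4]);cs,_=cv2.findContours((l==k).astype(np.uint8),cv2.RETR_EXTERNAL,cv2.CHAIN_APPROX_NONE)
    hull=cv2.convexHull(max(cs,key=len))
    (jy,ix),r=cv2.minEnclosingCircle(hull)
    e=cv2.fitEllipse(hull)
    cc=c+(np.array([e[0][1],e[0][0]])-100)*s
    X=P[...,0]-cc[0];Y=P[...,1]-cc[1];rr=np.hypot(X,Y)
    Lf=np.median(L[(rr>.018)&(rr<Rout-.004)])
    w=np.clip((Lf-L)/30,0,1)+0*a; w2=(1-(l==k))*1.0
    out=[]
    for ww in(w,w2):
        q=ww*(rr<.0195);S=q.sum()
        hx,hy=(q*X).sum()/S,(q*Y).sum()/S
        out.append(round(float(.5*np.arctan2((2*q*(X-hx)*(Y-hy)).sum(),(q*((X-hx)**2-(Y-hy)**2)).sum())),3));out.append((round(hx*1e3,1),round(hy*1e3,1)))
    return cc.round(4),(np.array(e[1])*s*1e3).round(1),out
E
python3 - <<'E'
from station import eyes
from m import *
f=eyes.grab_frame('top');g=eyes.grab_frame('side')
for nm,uv,z,R in(('wide',(328,195),.056,.034),('middle',(161,176),.024,.03),('narrow',(328,153),.04,.026)):
    gs=ray(f,uv,z)[0,:2]
    for F in(f,g): print(nm,*face(F,gs,z,R))
# core
for F,nm,(u,v) in((f,'top',(255,172)),(g,'side',(238,180))):
    hsv=cv2.cvtColor(F['img'],cv2.COLOR_RGB2HSV)
    L=F['img'].astype(int).sum(2)//3
    print(nm);print(L[v-18:v+2,u-10:u+13] if nm=='top' else L[v-24:v+4,u-12:u+14])
    slab=((hsv[...,1]<50)&(hsv[...,2]>85)).astype(np.uint8);slab[:, :u-45]=0;slab[:,u+45:]=0;slab[:v-40]=0;slab[v+40:]=0
    cs,_=cv2.findContours(cv2.morphologyEx(slab,cv2.MORPH_OPEN,np.ones((5,5))),0,1);c=max(cs,key=cv2.contourArea)
    p=ray(F,c.reshape(-1,2),.014)[:,:2].astype(np.float32);print(cv2.minAreaRect(p))
print(ray(f,[(147/5.8+230,90/5.8+147),(150/5.8+230,138/5.8+147),(149/5.8+230,110/5.8+147)],.102))
E
```

```text
wide [ 0.4794 -0.236 ] [62.2 63.3] [0.57, (np.float64(3.8), np.float64(-3.3)), 0.029, (np.float64(0.6), np.float64(-0.5))]
wide [ 0.477  -0.2331] [64.8 65.5] [0.149, (np.float64(0.0), np.float64(-1.1)), 0.169, (np.float64(0.1), np.float64(-1.5))]
middle [0.5379 0.2458] [53.6 55. ] [-0.749, (np.float64(5.8), np.float64(5.9)), 0.769, (np.float64(-0.2), np.float64(-0.3))]
middle [0.5349 0.2482] [57.2 58.5] [0.809, (np.float64(2.6), np.float64(-1.8)), 0.709, (np.float64(0.9), np.float64(-0.8))]
narrow [ 0.6072 -0.2414] [45.7 46.9] [0.751, (np.float64(5.6), np.float64(-2.5)), 0.29, (np.float64(0.9), np.float64(-0.3))]
narrow [ 0.6046 -0.2381] [48. 50.] [0.426, (np.float64(0.5), np.float64(-1.3)), 0.455, (np.float64(0.7), np.float64(-1.4))]
top
[[124 122 126 132 133 127 126 129 126 122 126 126 121 119 117 118 118 120
  121 127 126 124 128]
 [125 127 126 131 134 134 132 127 131 127 128 128 128 124 124 125 122 123
  124 125 125 129 127]
 [129 126 129 131 132 131 129 131 128 125 129 128 127 124 122 123 125 124
  123 125 123 127 124]
 [125 130 131 130 131 130 129 128 128 126 129 125 126 125 12
[... 4279 characters left out ...]
 149
  153 150 150 145 140 140 137 134]
 [151 150 151 152 152 137 108  93  95  93  90  87  80  82  92 102 126 151
  153 152 151 150 149 152 147 139]
 [150 151 151 151 151 138 111  94  94  93  92  85  80  82  90 100 125 148
  153 151 149 151 152 154 152 150]
 [151 151 152 151 150 137 112  93  92  94  89  85  82  81  89 102 123 146
  151 150 148 149 151 153 153 155]
 [153 154 153 152 150 139 110  94  95  93  90  86  80  82  90 101 122 143
  148 147 147 149 150 151 153 153]]
((0.54432213306427, -0.035527706146240234), (0.11926880478858948, 0.1504797339439392), 3.590575695037842)
[[ 0.5595392  -0.02751521  0.102     ]
 [ 0.53601833 -0.02891174  0.102     ]
 [ 0.54972335 -0.02845737  0.102     ]]
```

```bash
cat > go.py <<'E'
import sys,numpy as np
from station import ctrl
def go(x,y,z,yaw=None):
    s=ctrl.sense();R=np.array(s['tcp_rot']);cy=np.arctan2(R[1,0],R[0,0])
    print('t',round(s['time'],2),'tcp',np.round(s['tcp_pos'],4),'yaw',round(cy,3),'q7',round(s['q'][6],2),'F',np.round(s['contact_force'],1),'open',round(s['opening'],4),'grip',round(float(np.max(s['grip_force'])),1))
    print('shift',np.round(R.T@(np.array([x,y,z])-s['tcp_pos']),4),'turn',None if yaw is None else round(cy-yaw,3))
if __name__=='__main__': go(*map(float,sys.argv[1:]))
E
python3 - <<'E'
from station import eyes
from h import *
f=eyes.grab_frame('top');g=eyes.grab_frame('side')
for F,a,t in((f,[(254.5,161.6),(255.2,170.5)],(255,165.5)),(g,[(231.8,168.8),(240.5,171.6)],(236.1,168.7))):
    p=ray(F,a,.102);d=p[0]-p[1];print(p[:,:2].round(4),p.mean(0).round(4),np.linalg.norm(d),np.arctan2(d[1],d[0]),'tip',ray(F,[t],.110).round(4))
E
python3 go.py .478 -.2345 .2 .42
```

```text
[[ 0.5621 -0.0252]
 [ 0.5368 -0.0271]] [ 0.5495 -0.0261  0.102 ] 0.02537518512235732 0.075269448598333 tip [[ 0.5492 -0.0263  0.11  ]]
[[ 0.5595 -0.0251]
 [ 0.5337 -0.0267]] [ 0.5466 -0.0259  0.102 ] 0.02593294033575242 0.05971693680081843 tip [[ 0.5454 -0.024   0.11  ]]
t 0.4 tcp [ 0.2763 -0.6158  0.2502] yaw 0.422 q7 -0.08 F [-0.5  0.  -1.1] open 0.0854 grip 0.0
shift [ 0.3401 -0.2653  0.0502] turn 0.002
```

```bash
python3 -m creep '[[100,[0.042,-0.033,0.01],0],[100,[0.085,-0.066,0.02],0],[100,[0.128,-0.1,0.03],0],[100,[0.17,-0.133,0.04],0],[100,[0.213,-0.166,0.05],0],[100,[0.256,-0.2,0.06],0],[100,[0.3,-0.233,0.08],0],[100,[0.34,-0.265,0.1],0]]' 40; python3 go.py .478 -.2345 .046 .42
python3 - <<'E'
from station import eyes
from h import *
f=eyes.grab_frame('top');g=eyes.grab_frame('side')
a=cv2.resize(f['img'][120:240,260:400],(560,480),interpolation=cv2.INTER_CUBIC);b=cv2.resize(g['img'][60:200,220:350],(446,480),interpolation=cv2.INTER_CUBIC)
cv2.imwrite('pics/c3.png',cv2.resize(np.hstack([a,b])[:,:,::-1],(796,380)))
E
```

```text
time: 1.4
tcp_pos: [0.4792, -0.2333, 0.1503]
tcp_rot: [[0.912, 0.41, 0.001], [0.41, -0.912, -0.0], [0.001, 0.001, -1.0]]
contact_force: [0.1, 0.4, -0.3]
opening: 0.0855
grip_force: 0.0
t 1.4 tcp [ 0.4792 -0.2333  0.1503] yaw 0.422 q7 -0.88 F [ 0.1  0.4 -0.3] open 0.0855 grip 0.0
shift [-0.0018  0.0005  0.1043] turn 0.002
```

View pics/c3.png

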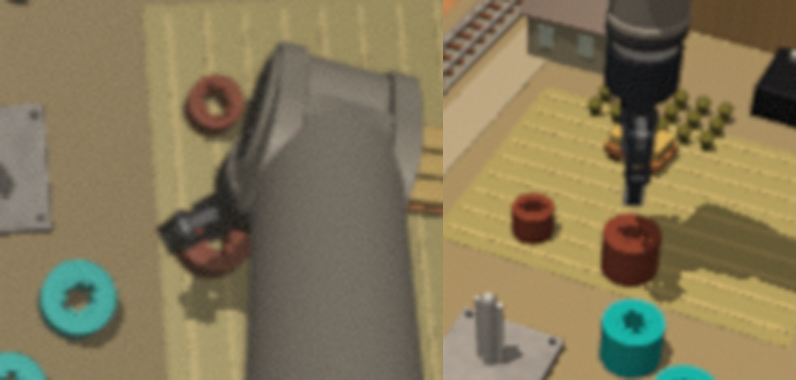

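The gripper is above the wide section and the top view looks clear. I go down and grip.

```bash
python3 -m creep '[[100,[-0.001,0,0.05],0],[100,[-0.001,0,0.09],0],[100,[-0.001,0,0.104],0],[100,[-0.001,0,0.104],0],[60,[-0.001,0,0.104],0],[60,[-0.001,0,0.104],0],[60,[-0.001,0,0.104],0],[60,[-0.001,0,0.104],0]]' 40; python3 go.py .547 -.026 .24 .4
```

```text
time: 2.5
tcp_pos: [0.4785, -0.236, 0.0483]
tcp_rot: [[0.912, 0.409, 0.003], [0.409, -0.912, -0.002], [0.002, 0.003, -1.0]]
contact_force: [-1.1, 0.1, 6.4]
opening: 0.0655
grip_force: 44.9
t 2.5 tcp [ 0.4785 -0.236   0.0483] yaw 0.422 q7 -0.9 F [-1.1  0.1  6.4] open 0.0655 grip 44.9
shift [ 0.1489 -0.1631 -0.1918] turn 0.022
```

```bash
python3 -m creep '[[50,[0,0,-0.05],0],[50,[0,0,-0.11],0],[50,[0.02,-0.02,-0.14],0],[50,[0.06,-0.06,-0.145],0],[50,[0.09,-0.1,-0.145],0],[50,[0.125,-0.135,-0.145],0.1],[50,[0.149,-0.163,-0.145],0.1],[50,[0.149,-0.163,-0.145],0.1]]'
python3 go.py .547 -.026 .19 .4
python3 - <<'E'
from station import eyes
from h import *
f=eyes.grab_frame('top');g=eyes.grab_frame('side')
np.savez('w1.npz',f=f['img'],g=g['img'])
a=cv2.resize(f['img'][110:230,200:320],(480,480),interpolation=cv2.INTER_CUBIC);b=cv2.resize(g['img'][90:210,180:300],(480,480),interpolation=cv2.INTER_CUBIC)
cv2.imwrite('pics/c4.png',cv2.resize(np.hstack([a,b])[:,:,::-1],(796,398)))
E
```

```text
time: 3.5
tcp_pos: [0.5471, -0.0214, 0.1922]
tcp_rot: [[0.947, 0.322, 0.002], [0.322, -0.947, 0.002], [0.002, -0.001, -1.0]]
contact_force: [0.2, -1.3, -3.2]
opening: 0.0657
grip_force: 47.6
t 3.5 tcp [ 0.5471 -0.0214  0.1922] yaw 0.328 q7 -1.4 F [ 0.2 -1.3 -3.2] open 0.0657 grip 47.6
shift [-0.0016  0.0043  0.0022] turn -0.072
```

View pics/c4.png

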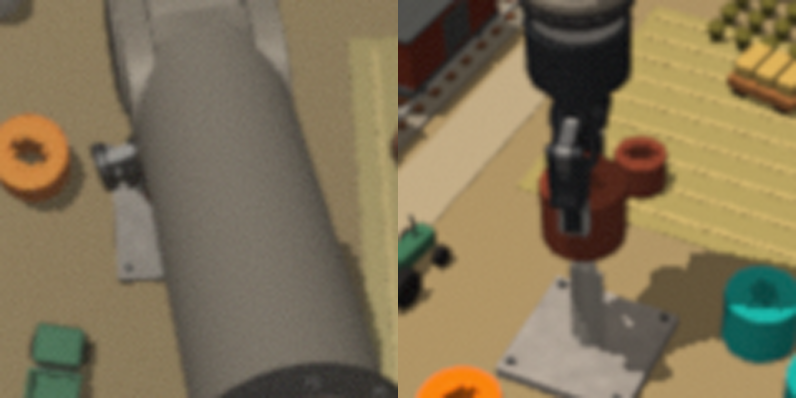

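The wide section is held level. In the side view its centre is near column 236, above the core. I check the offset between section and core with the calibration.

Run:
```python
from station import eyes,ctrl
from h import *
g=eyes.grab_frame('side');s=ctrl.sense();p=s['tcp_pos'];print(p,s['time'])
lab=cv2.cvtColor(g['img'],cv2.COLOR_RGB2LAB).astype(int)
m=(lab[...,1]>140);m[:, :215]=0;m[:,262:]=0
for v in range(146,170,2):
    c=np.where(m[v])[0];print(v,c.min() if len(c) else None,c.max() if len(c) else None,len(c))
zb=p[2]-.048
th=np.linspace(0,2*np.pi,90)
q=proj(g,np.c_[p[0]+.034*np.cos(th),p[1]+.034*np.sin(th),np.full(90,zb)])
print('pred bottom u',q[:,0].min(),q[:,0].max(),'vmax',q[:,1].max())
print(proj(g,[[p[0],p[1],zb],[p[0]+.001,p[1],zb],[p[0],p[1]+.001,zb],[.547,-.026,.11],[.547,-.026,.102],[.5495,-.026,.102]]))
```

```text
[ 0.54602443 -0.02665642  0.19163283] 3.65
146 223 258 23
148 223 255 20
150 224 247 12
152 224 247 12
154 224 247 13
156 224 247 13
158 225 246 12
160 225 247 14
162 225 246 21
164 227 244 18
166 230 242 13
168 None None 0
pred bottom u 223.1030612985601 249.07286862368784 vmax 168.12160256499482
[[236.09976623 158.91926503]
 [235.76472277 158.79669351]
 [235.9164864  159.15399913]
 [235.95099401 168.02999316]
 [236.01993322 170.12585105]
 [235.20709439 169.82074998]]
```

```bash
python3 go.py .5463 -.0262 .148 .33;  python3 -m creep '[[50,[0,0,0.01],0],[50,[0,0,0.02],0],[50,[0,0,0.028],0],[50,[0,0,0.035],0],[50,[0,0,0.04],0],[50,[0,0,0.045],0],[50,[0,0,0.05],0],[50,[0,0,0.05],0]]'
python3 go.py .5463 -.0262 .062 .33
```

```text
t 3.65 tcp [ 0.546  -0.0267  0.1916] yaw 0.321 q7 -1.4 F [ 0.3  0.  -2.7] open 0.0654 grip 47.5
shift [ 0.0004 -0.0004  0.0436] turn -0.009
time: 4.65
tcp_pos: [0.5461, -0.0256, 0.1409]
tcp_rot: [[0.949, 0.316, -0.001], [0.316, -0.949, -0.0], [-0.001, -0.0, -1.0]]
contact_force: [-0.1, 0.3, -1.7]
opening: 0.0658
grip_force: 47.6
t 4.65 tcp [ 0.5461 -0.0256  0.1409] yaw 0.322 q7 -1.42 F [-0.1  0.3 -1.7] open 0.0658 grip 47.6
shift [0.     0.0007 0.0789] turn -0.008
```

No contact force at a height below the fin tops, so the slot has found the fins. I keep lowering.

```bash
python3 -m creep '[[50,[0,0,0.012],0],[50,[0,0,0.025],0],[50,[0,0,0.038],0],[50,[0,0,0.05],0],[50,[0,0,0.06],0],[50,[0,0,0.067],0],[50,[0,0,0.072],0],[50,[0,0,0.074],0]]'
python3 go.py .5463 -.0262 .062 .33
```

```text
time: 5.65
tcp_pos: [0.5464, -0.0256, 0.0671]
tcp_rot: [[0.949, 0.316, 0.0], [0.316, -0.949, -0.0], [-0.0, 0.0, -1.0]]
contact_force: [-0.5, 0.4, -2.3]
opening: 0.0656
grip_force: 47.6
t 5.65 tcp [ 0.5464 -0.0256  0.0671] yaw 0.322 q7 -1.45 F [-0.5  0.4 -2.3] open 0.0656 grip 47.6
shift [-0.0003  0.0006  0.0051] turn -0.008
```

```bash
python3 -m creep '[[50,[0,0,0.002],0],[50,[0,0,0.003],0],[50,[0,0,0.004],0],[50,[0,0,0.005],0],[50,[0,0,0.006],0],[50,[0,0,0.006],0]]'
python3 go.py .5463 -.0262 .062 .33
```

```text
time: 6.4
tcp_pos: [0.5465, -0.0256, 0.0624]
tcp_rot: [[0.949, 0.316, 0.0], [0.316, -0.949, -0.0], [0.0, 0.0, -1.0]]
contact_force: [-3.5, 0.2, 8.8]
opening: 0.0657
grip_force: 48.6
t 6.4 tcp [ 0.5465 -0.0256  0.0624] yaw 0.322 q7 -1.45 F [-3.5  0.2  8.8] open 0.0657 grip 48.6
shift [-0.0004  0.0005  0.0004] turn -0.008
```

```bash
python3 -m creep '[[75,[0,0,0],0],[90,[0,0,0],0],[100,[0,0,0],0],[100,[0,0,-0.01],0],[100,[0,0,-0.04],0],[100,[0,0,-0.08],0],[100,[0,0,-0.115],0],[100,[0,0,-0.115],0]]'
python3 go.py .5365 .247 .1 .92
```

```text
time: 7.4
tcp_pos: [0.5485, -0.0255, 0.1798]
tcp_rot: [[0.949, 0.316, 0.007], [0.316, -0.949, 0.0], [0.006, 0.002, -1.0]]
contact_force: [-0.1, 0.0, -0.7]
opening: 0.0854
grip_force: 0.0
t 7.4 tcp [ 0.5485 -0.0255  0.1798] yaw 0.322 q7 -1.4 F [-0.1  0.  -0.7] open 0.0854 grip 0.0
shift [ 0.0743 -0.2624  0.0798] turn -0.598
```

```bash
python3 -m creep '[[100,[0.014,-0.05,0],-0.1],[100,[0.03,-0.105,0],-0.25],[100,[0.045,-0.16,0],-0.4],[100,[0.06,-0.21,0.02],-0.5],[100,[0.074,-0.25,0.05],-0.6],[100,[0.074,-0.262,0.08],-0.6],[100,[0.074,-0.262,0.08],-0.6]]'
python3 go.py .5365 .247 .022 .92
python3 - <<'E'
from station import eyes
from m import *
f=eyes.grab_frame('top');g=eyes.grab_frame('side')
print(face(g,(.5349,.2482),.024,.03))
h=lambda F,u,v,r:cv2.resize(F['img'][v-r:v+r,u-r:u+r],(396,396),interpolation=cv2.INTER_CUBIC)
cv2.imwrite('pics/c5.png',np.hstack([h(g,188,255,45),h(g,236,165,45)])[:,:,::-1])
E
```

```text
time: 8.28
tcp_pos: [0.5311, 0.2465, 0.0936]
tcp_rot: [[0.602, 0.798, -0.006], [0.798, -0.602, -0.002], [-0.005, -0.003, -1.0]]
contact_force: [0.5, -0.7, 0.1]
opening: 0.0855
grip_force: 0.0
t 8.28 tcp [0.5311 0.2465 0.0936] yaw 0.924 q7 -1.42 F [ 0.5 -0.7  0.1] open 0.0855 grip 0.0
shift [0.004  0.0043 0.0716] turn 0.004
(array([0.535 , 0.2494]), array([56.2, 58.7]), [0.528, (np.float64(0.3), np.float64(-4.6)), 0.646, (np.float64(-0.5), np.float64(-4.7))])
```

View pics/c5.png

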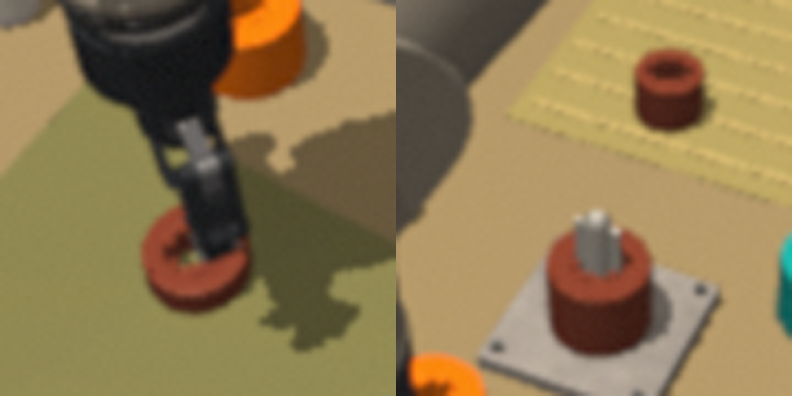

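The wide section is fully home, with the fins and post standing out of it. The gripper is above the middle ring.

```bash
python3 go.py .5355 .2475 .022 .92
```

```text
t 8.38 tcp [0.5339 0.2454 0.0964] yaw 0.921 q7 -1.42 F [ 0.2 -0.5 -0.5] open 0.0851 grip 0.0
shift [0.0027 0.     0.0744] turn 0.001
```

```bash
python3 -m creep '[[100,[0.002,0,0.03],0],[100,[0.002,0,0.055],0],[100,[0.002,0,0.068],0],[100,[0.002,0,0.073],0],[100,[0.002,0,0.073],0],[60,[0.002,0,0.073],0],[50,[0.002,0,0.073],0],[50,[0.002,0,0.073],0]]' 40;python3 -m creep '[[50,[0,0,0],0],[50,[0,0,0],0]]'
```

```text
time: 9.38
tcp_pos: [0.5356, 0.2482, 0.0246]
tcp_rot: [[0.604, 0.797, 0.002], [0.797, -0.604, 0.0], [0.001, 0.001, -1.0]]
contact_force: [-1.7, -1.8, 7.0]
opening: 0.0583
grip_force: 41.8
time: 9.62
tcp_pos: [0.5356, 0.2482, 0.0247]
tcp_rot: [[0.604, 0.797, 0.002], [0.797, -0.604, 0.0], [0.001, 0.001, -1.0]]
contact_force: [-1.3, -1.0, 7.7]
opening: 0.0581
grip_force: 41.9
```

```bash
python3 -m creep '[[45,[0,0,-0.03],0],[45,[0,0,-0.08],0],[45,[0,0,-0.13],0],[45,[0,0,-0.145],0],[45,[0,0,-0.145],0]]'; python3 go.py .5463 -.026 .165 .245
```

```text
time: 10.25
tcp_pos: [0.5352, 0.248, 0.169]
tcp_rot: [[0.605, 0.797, 0.002], [0.797, -0.605, 0.001], [0.001, 0.001, -1.0]]
contact_force: [0.2, -0.4, -1.7]
opening: 0.0581
grip_force: 44.0
t 10.25 tcp [0.5352 0.248  0.169 ] yaw 0.922 q7 -1.38 F [ 0.2 -0.4 -1.7] open 0.0581 grip 44.0
shift [-0.2116  0.1745  0.0039] turn 0.677
```

```bash
python3 -m creep '[[45,[-0.03,0.025,0],0.1],[45,[-0.07,0.058,0],0.22],[45,[-0.11,0.091,0],0.35],[45,[-0.15,0.124,0],0.47],[45,[-0.185,0.153,0],0.58],[45,[-0.205,0.169,0],0.675],[45,[-0.2115,0.1745,0],0.675],[45,[-0.2115,0.1745,0],0.675]]'; python3 -m creep '[[45,[0,0,0],0],[45,[0,0,0],0]]'; python3 go.py .5463 -.026 .12 .245
```

```text
time: 11.25
tcp_pos: [0.546, -0.0248, 0.1678]
tcp_rot: [[0.969, 0.247, -0.001], [0.247, -0.969, 0.001], [-0.001, -0.001, -1.0]]
contact_force: [-0.9, 0.0, -1.4]
opening: 0.0577
grip_force: 44.0
time: 11.5
tcp_pos: [0.5462, -0.0245, 0.1683]
tcp_rot: [[0.969, 0.247, 0.0], [0.247, -0.969, 0.001], [0.0, -0.001, -1.0]]
contact_force: [0.2, 0.0, -0.9]
opening: 0.0578
grip_force: 44.0
t 11.5 tcp [ 0.5462 -0.0245  0.1683] yaw 0.249 q7 -1.48 F [ 0.2  0.  -0.9] open 0.0578 grip 44.0
shift [-0.0003  0.0016  0.0483] turn 0.004
```

```bash
python3 -m creep '[[45,[0,0.001,0.012],0],[45,[0,0.001,0.024],0],[45,[0,0.001,0.031],0],[45,[0,0.001,0.036],0],[45,[0,0.001,0.039],0],[45,[0,0.001,0.042],0],[45,[0,0.001,0.045],0],[45,[0,0.001,0.046],0]]'; python3 go.py .5463 -.026 .0946 .245
```

```text
time: 12.5
tcp_pos: [0.5463, -0.027, 0.1222]
tcp_rot: [[0.97, 0.244, -0.0], [0.244, -0.97, -0.0], [-0.0, 0.0, -1.0]]
contact_force: [0.2, -0.5, -1.1]
opening: 0.0582
grip_force: 44.0
t 12.5 tcp [ 0.5463 -0.027   0.1222] yaw 0.247 q7 -1.49 F [ 0.2 -0.5 -1.1] open 0.0582 grip 44.0
shift [ 0.0002 -0.001   0.0276] turn 0.002
```

```bash
python3 -m creep '[[45,[0,-0.001,0.006],0],[45,[0,-0.001,0.012],0],[45,[0,-0.001,0.018],0],[45,[0,-0.001,0.022],0],[45,[0,-0.001,0.025],0],[45,[0,-0.001,0.027],0],[45,[0,-0.001,0.028],0],[45,[0,-0.001,0.029],0]]'; python3 -m creep '[[45,[0,0,0],0],[45,[0,0,0],0]]'; python3 go.py .5463 -.026 .0946 .245
```

```text
time: 13.5
tcp_pos: [0.5462, -0.026, 0.0946]
tcp_rot: [[0.97, 0.244, 0.0], [0.244, -0.97, -0.0], [-0.0, 0.0, -1.0]]
contact_force: [-7.0, -0.7, 18.7]
opening: 0.0581
grip_force: 45.8
time: 13.75
tcp_pos: [0.5462, -0.026, 0.0947]
tcp_rot: [[0.97, 0.244, 0.0], [0.244, -0.97, -0.0], [0.0, 0.0, -1.0]]
contact_force: [-5.0, -1.2, 11.8]
opening: 0.0582
grip_force: 45.2
t 13.75 tcp [ 0.5462 -0.026   0.0947] yaw 0.247 q7 -1.51 F [-5.  -1.2 11.8] open 0.0582 grip 45.2
shift [0.0001 0.     0.0001] turn 0.002
```

```bash
python3 -m creep '[[70,[0,0,0],0],[90,[0,0,0],0],[100,[0,0,0],0],[100,[0,0,-0.01],0],[100,[0,0,-0.04],0],[100,[0,0,-0.085],0],[100,[0,0,-0.085],0]]'
python3 go.py .6055 -.239 .1 .6
```

```text
time: 14.62
tcp_pos: [0.5487, -0.0259, 0.1823]
tcp_rot: [[0.97, 0.244, 0.008], [0.244, -0.97, 0.0], [0.007, 0.002, -1.0]]
contact_force: [0.6, 0.5, -0.1]
opening: 0.0854
grip_force: 0.0
t 14.62 tcp [ 0.5487 -0.0259  0.1823] yaw 0.247 q7 -1.47 F [ 0.6  0.5 -0.1] open 0.0854 grip 0.0
shift [0.0024 0.2204 0.0827] turn -0.353
```

```bash
python3 -m creep '[[100,[0.001,0.04,0],-0.06],[100,[0.001,0.085,0],-0.15],[100,[0.002,0.13,0],-0.25],[100,[0.002,0.175,0.02],-0.35],[100,[0.002,0.21,0.05],-0.35],[100,[0.002,0.22,0.08],-0.35],[100,[0.002,0.22,0.082],-0.35],[100,[0.002,0.22,0.082],-0.35]]'
python3 go.py .6055 -.239 .028 .6
python3 - <<'E'
from station import eyes
from m import *
f=eyes.grab_frame('top');g=eyes.grab_frame('side')
print(face(g,(.605,-.238),.04,.026))
h=lambda F,u,v,r:cv2.resize(F['img'][v-r:v+r,u-r:u+r],(396,396),interpolation=cv2.INTER_CUBIC)
cv2.imwrite('pics/c6.png',np.hstack([h(g,253,130,45),h(g,236,165,35)])[:,:,::-1])
E
python3 go.py .6055 -.239 .028 .6
```

```text
time: 15.62
tcp_pos: [0.6021, -0.2377, 0.0967]
tcp_rot: [[0.827, 0.563, 0.0], [0.563, -0.827, 0.001], [0.0, -0.001, -1.0]]
contact_force: [0.3, -0.0, -0.1]
opening: 0.0855
grip_force: 0.0
t 15.62 tcp [ 0.6021 -0.2377  0.0967] yaw 0.598 q7 -0.81 F [ 0.3 -0.  -0.1] open 0.0855 grip 0.0
shift [0.0021 0.003  0.0687] turn -0.002
(array([ 0.6066, -0.235 ]), array([41.9, 48.3]), [0.616, (np.float64(-1.9), np.float64(-5.2)), 0.545, (np.float64(-1.6), np.float64(-5.6))])
t 15.72 tcp [ 0.6028 -0.2378  0.0978] yaw 0.598 q7 -0.81 F [ 0.2  0.2 -0.2] open 0.0855 grip 0.0
shift [0.0014 0.0024 0.0698] turn -0.002
```

View pics/c6.png

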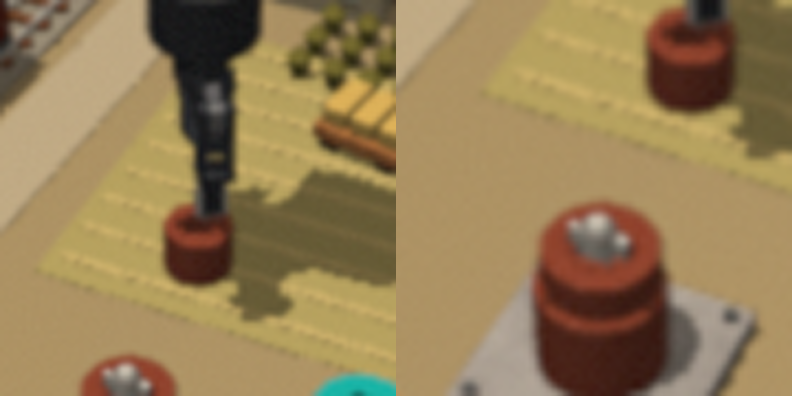

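The middle ring is home on the wide section. The gripper is above the narrow one, so I go down and grip.

```bash
python3 -m creep '[[100,[0.002,0.002,0.03],0],[100,[0.002,0.002,0.055],0],[100,[0.002,0.002,0.068],0],[100,[0.002,0.002,0.07],0],[60,[0.002,0.002,0.07],0],[40,[0.002,0.002,0.07],0],[40,[0.002,0.002,0.07],0],[40,[0.002,0.002,0.07],0]]' 40;python3 -m creep '[[40,[0,0,0],0],[40,[0,0,0],0]]'
```

```text
time: 16.73
tcp_pos: [0.6056, -0.2398, 0.0279]
tcp_rot: [[0.827, 0.562, 0.002], [0.562, -0.827, -0.001], [0.001, 0.002, -1.0]]
contact_force: [-1.9, 0.5, 5.7]
opening: 0.051
grip_force: 41.6
time: 16.98
tcp_pos: [0.6056, -0.2398, 0.0279]
tcp_rot: [[0.827, 0.562, 0.002], [0.562, -0.827, -0.001], [0.001, 0.002, -1.0]]
contact_force: [-1.4, -0.5, 5.4]
opening: 0.0509
grip_force: 41.6
```

```bash
python3 -m creep '[[35,[0,0,-0.03],0],[35,[0,0,-0.08],0],[35,[0,0,-0.13],0],[35,[0,0,-0.143],0],[35,[0,0,-0.143],0]]'; python3 go.py .5463 -.026 .17 .222
```

```text
time: 17.6
tcp_pos: [0.6048, -0.2395, 0.1701]
tcp_rot: [[0.827, 0.562, 0.001], [0.562, -0.827, -0.001], [0.001, 0.001, -1.0]]
contact_force: [-0.3, -0.5, -2.1]
opening: 0.0513
grip_force: 42.2
t 17.6 tcp [ 0.6048 -0.2395  0.1701] yaw 0.597 q7 -0.79 F [-0.3 -0.5 -2.1] open 0.0513 grip 42.2
shift [ 7.160e-02 -2.095e-01 -2.000e-04] turn 0.375
```

```bash
python3 -m creep '[[35,[0.013,-0.04,0],0.06],[35,[0.028,-0.08,0],0.15],[35,[0.043,-0.125,0],0.25],[35,[0.056,-0.165,0],0.33],[35,[0.067,-0.195,0],0.375],[35,[0.0715,-0.2095,0],0.375],[35,[0.0715,-0.2095,0],0.375],[35,[0.0715,-0.2095,0],0.375]]'; python3 -m creep '[[35,[0,0,0],0],[35,[0,0,0],0]]'; python3 go.py .5463 -.026 .125 .222
```

```text
time: 18.6
tcp_pos: [0.5461, -0.0277, 0.1688]
tcp_rot: [[0.976, 0.218, -0.001], [0.218, -0.976, -0.001], [-0.001, 0.001, -1.0]]
contact_force: [0.2, 0.3, -0.4]
opening: 0.0508
grip_force: 42.3
time: 18.85
tcp_pos: [0.5461, -0.0269, 0.1693]
tcp_rot: [[0.976, 0.219, 0.0], [0.219, -0.976, -0.0], [-0.0, 0.0, -1.0]]
contact_force: [0.3, -0.7, -2.2]
opening: 0.051
grip_force: 42.3
t 18.85 tcp [ 0.5461 -0.0269  0.1693] yaw 0.22 q7 -1.5 F [ 0.3 -0.7 -2.2] open 0.051 grip 42.3
shift [ 0.0004 -0.0009  0.0443] turn -0.002
```

```bash
python3 -m creep '[[35,[0,-0.001,0.012],0],[35,[0,-0.001,0.022],0],[35,[0,-0.001,0.03],0],[35,[0,-0.001,0.034],0],[35,[0,-0.001,0.037],0],[35,[0,-0.001,0.04],0],[35,[0,-0.001,0.042],0],[35,[0,-0.001,0.044],0]]'; python3 go.py .5463 -.026 .1219 .222
```

```text
time: 19.85
tcp_pos: [0.5459, -0.0249, 0.1253]
tcp_rot: [[0.976, 0.22, 0.0], [0.22, -0.976, -0.0], [0.0, 0.0, -1.0]]
contact_force: [0.4, -0.1, -1.1]
opening: 0.0511
grip_force: 42.3
t 19.85 tcp [ 0.5459 -0.0249  0.1253] yaw 0.222 q7 -1.51 F [ 0.4 -0.1 -1.1] open 0.0511 grip 42.3
shift [0.0002 0.0011 0.0034] turn -0.0
```

Free again, 4.6 mm below the fin tops; I lower the last bit.

```bash
python3 -m creep '[[35,[0,0.001,0.001],0],[35,[0,0.001,0.002],0],[35,[0,0.001,0.003],0],[35,[0,0.001,0.004],0],[35,[0,0.001,0.0045],0],[35,[0,0.001,0.0045],0]]'
```

```text
time: 20.6
tcp_pos: [0.5462, -0.0259, 0.1219]
tcp_rot: [[0.976, 0.22, 0.001], [0.22, -0.976, -0.0], [0.001, 0.0, -1.0]]
contact_force: [-3.2, 0.0, 8.7]
opening: 0.0512
grip_force: 43.1
```

Resting at the expected height with 9 N of contact. I release, rise and look.

```bash
python3 -m creep '[[65,[0,0,0],0],[85,[0,0,0],0],[100,[0,0,0],0],[100,[0,0,-0.01],0],[100,[0,0,-0.04],0],[100,[0,0,-0.08],0],[100,[0,0,-0.1],0],[100,[0,0,-0.1],0]]'
python3 -m creep '[[100,[0,0.05,0],0],[100,[0,0.1,0],0],[100,[0,0.15,0],0],[100,[0,0.2,0],0],[100,[0,0.2,0],0],[100,[0,0.2,0],0]]'
python3 - <<'E'
from station import eyes
from h import *
f=eyes.grab_frame('top');g=eyes.grab_frame('side')
h=lambda F,u,v,r:cv2.resize(F['img'][v-r:v+r,u-r:u+r],(396,396),interpolation=cv2.INTER_CUBIC)
cv2.imwrite('pics/c7.png',np.hstack([h(f,250,170,75),h(g,236,165,75)])[:,:,::-1])
E
```

```text
time: 21.6
tcp_pos: [0.5472, -0.0259, 0.223]
tcp_rot: [[0.976, 0.22, 0.004], [0.22, -0.976, 0.0], [0.004, 0.001, -1.0]]
contact_force: [-0.0, -0.8, 0.5]
opening: 0.0859
grip_force: 0.0
time: 22.35
tcp_pos: [0.5894, -0.2203, 0.2196]
tcp_rot: [[0.975, 0.22, -0.002], [0.22, -0.975, 0.001], [-0.001, -0.002, -1.0]]
contact_force: [0.3, -0.1, -0.1]
opening: 0.0854
grip_force: 0.0
```

View pics/c7.png

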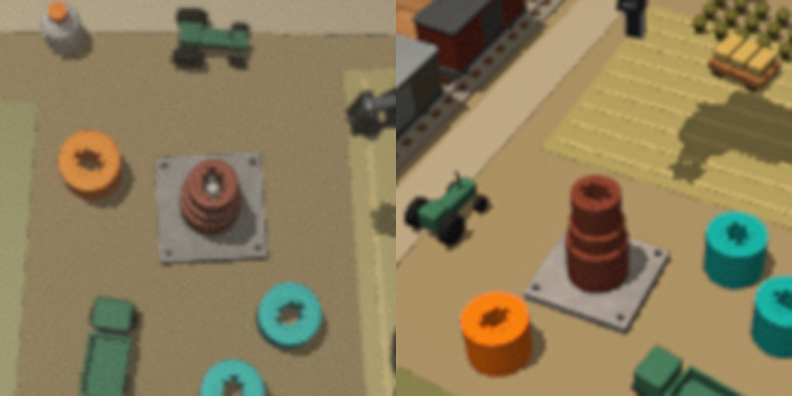

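Both views show the three sections stacked in order and fully home, with the neighbouring things undisturbed.

```bash
python3 -c "
from station import ctrl
print(ctrl.hand_in())"
```

```text
the job is handed in; nothing more can be done
None
```

The chimney is up and the job is handed in at about 22 s: wide, middle and narrow are stacked in that order, each lowered until it rested fully home on the finned core, and the objects around it look undisturbed in the last pictures.

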